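Aim the air jet at the bench pin and switch it to the second setting

TASK

On the goldsmith's bench, screw the square brass elbow on the grey air unit further on (clockwise seen from above), with its selector still at the one-pip stop, until its outlet points into the V notch of the wooden bench pin, and let go of it. Then pinch both release tabs of the selector knob, turn it clockwise to the middle stop, the mark with two pips, and let go so that both tabs spring back out and lock it there. Leave the hammer, jar, wooden ring clamp and steel band where they lie.

Things in the scene. Friction and masses are not known exactly. Their poses are not given: they have to be found in the camera images.
- unit: Grey air unit, a box 120 x 260 mm, its top 55 mm above the bench, fixed; origin on the bench under its middle, x to its back, y along its length. The elbow's stub stands at y +70 mm, the selector knob at y -70 mm (140 mm apart).
- elbow_axis (a point): Brass elbow, already started on the unit's upright stub: a square block 26 x 26 mm, 67 to 115 mm above the bench, with an outlet tube 16 mm thick tapering to 10 mm out of one side. The point is on its upright turning axis 101 mm above the bench, a good height to grip the two faces beside the outlet. x: the way the outlet points; y: through those two faces; z up.
- elbow_outlet (a point): Centre of the open end of the elbow's outlet, 46 mm from the turning axis along x, 87 mm above the bench; axes as elbow_axis
- elbow (a joint): Turn of the elbow in rad, growing clockwise seen from above (tightening); free between -0.1 and 2.8, held by thread friction of about 0.12 N m, stays where it is left; it does not sink noticeably. At the start it is 0.6 to 1.6 rad short of pointing at the notch.
- pin_notch (a point): Mark to aim at: bottom of the V notch, on the top face (58 mm above the bench) of the bench pin, a light wooden board 64 mm wide on a dark steel clamp block, fixed 130 to 195 mm from the elbow. The notch opens to about 25 mm towards the air unit. Aim is judged in plan, seen from above: the outlet blows level, above the board.
- selector_grip (a point): Black selector knob: a round body 31 mm across with a 36 mm cap (top 102 mm above the bench) bearing a white pointer line. The point is on its upright turning axis, 85 mm above the bench, a good height to pinch. x: the way the pointer points; y: through the two tabs; z up.
- selector (a joint): Turn of the selector in rad, growing clockwise seen from above. Three stops, shown by white pips on the box: one pip at 0 (off, the start), two pips at 0.7 (wanted), three at 1.4. Each has about 0.1 rad of play either way. It is locked there unless both tabs are pressed in 5.5 mm or more; then it turns with friction of about 0.05 N m.
- tab_a_face (a point): Middle of the outer face of the grey release tab on the knob's +y side: a paddle 22 mm wide, 73 to 95 mm above the bench. Untouched the two faces are 54 mm apart (27 mm from the axis), pressed right in 40 mm. Below lies a toothed collar out to 31 mm from the axis, its top 62 mm above the bench.
- tab_b_face (a point): The same for the tab on the knob's -y side
- tab_a (a joint): Press of tab a in m: 0 fully out (locked), 0.007 right in; spring of 3 N at rest to 6.5 N right in
- tab_b (a joint): The same for tab b
- band: Bystander: plain steel ring band, 25 mm across, 7 mm high, lying on the bench pin's board; origin under its centre
- hammer: Bystander: small hammer, 200 mm long, lying on the bench on the selector's side of the air unit; origin under its middle
- jar: Bystander: small amber glass jar, 48 mm across, 55 mm tall, on the elbow's side of the air unit; origin under its centre
- ring_clamp: Bystander: wooden ring clamp, 120 mm long, 22 mm tall, lying between the robot and the air unit; origin under its middle
There are look-alikes about, which are no part of the job. Of the things that look like the part that bears pin_notch, take the one that is farthest to the robot's left at the start.

How it is judged:
By the outcome, as a careful person would: the job done as asked, in the order asked, and still so for the second after the job is handed in, with the robot touching nothing.
It also fails if it takes over 48 s, if anything falls off the work surface, if the arm or the gripper's body presses on something with over 40 N, if the wrist force passes 120 N, or if a joint passes its speed limit or range.

ROBOT

A 6-joint arm with a two-finger parallel gripper is mounted at the origin on the work surface. World frame = base frame: x ahead of the robot, y to its left, z up, the work surface at z = 0. Lengths are in m, angles in rad, forces in N, time in s.
With the tool pointing down it reaches from about 0.4 to 0.825 m from the base axis. Payload 7 kg.
Tool frame: the origin (TCP) lies at the very end of the fingers, on their centre line; the grasp point (between the pads) lies 19 mm behind it; z points along the fingers, y is the line along which they close (so a half turn about z gives the same grasp; the last joint's range is limited). The gripper opens to 88 mm and grips with 3 to 60 N. Pads are 19 mm wide; open, the fingers measure 130 mm over their backs; the gripper's body (78 mm by 193 mm) begins 47 mm behind the grasp point.
Start: joints at [1.57, 0.359, 0.012, 0, -1.224, -0.288], TCP at [0.192, 0.647, 0.227] pointing down, gripper open.
Joint ranges: [-3.07, 3.07], [-1.43, 2.12], [-1.02, 1.25], [-3.03, 1.67], [-3.05, -0], [-3.03, 3.03]. Speed limits (rad/s): [2.39, 2.39, 3.01, 3.14, 3.14, 3.14].

INTERFACE

Orientations are given as a unit quaternion [x, y, z, w].
In Python, from cell import * gives the robot as it stands.
- The arm moves only by the tool jog_arm, never from a script. Its argument "deltas" is a list of rows, each a list of 7 numbers: the shift along the tool's x, y, z in units of 0.4 m (1.0 is 0.4 m), then the turn, a rotation vector about the tool's x, y, z in units of pi/4 rad (1.0 is pi/4 rad), then the gripper's target within -1 to 1 (shut at 1, half-way at 0, fully open at -1). In form: [[x, y, z, rx, ry, rz, fingers], ...]. A call has 1 to 5 rows; each row is the pose to reach, as a shift and turn from the pose commanded when the call began, along the tool's axes at that moment; what a row does not reach only later rows make up. A row lasts 1/8 s, in which the tool goes at most 62.5 mm and 10.7 degrees, less where a joint would pass 70% of its speed; a pose out of reach is approached as far as the arm can. A call with a number of a shift or a turn outside -1 to 1 is refused whole. A call with a gripper value outside its range is refused whole. The fingers move at their own pace and stop on an object; "squeeze" is the grip in N (left out, the last holds). Time passes only in rows, so rows that repeat a pose let the fingers close. It gives the time, the measured TCP pose, the force, the opening and the grip force at its end, in the units of the state.
- state(): the state, without advancing time (a new reading comes with each control period).
- snapshot(name): name is "side" or "top"; returns a dict with "color" (400x640x3 uint8, red, green, blue), "fx", "fy", "cx", "cy" (pixels), "distortion" ([k1, k2, p1, p2, k3] as OpenCV has them; the pictures are not rectified), "R" (3x3) and "t" (3): a world point X has camera coordinates R X + t. Camera axes: x right, y down, z forward; pixel columns grow to the right and rows downward; lengths in m; the calibration is good to about 2 mm. A picture is of the moment at which its call begins. There is no depth.
- hand_in(): hands the job in; it is judged then, once.
Trained networks look in the newest picture that a camera, given by its name, has taken for a name from the list of things; names that differ only in an ending like _2 or _b are one class to them, and where a whole thing is asked for, a point or a joint stands for the part that bears it (a point fixed in the world has none). Each returns a list of dicts, best first, with "conf" (0 to 1); they miss things now and then, are a little off and sometimes report something else, mostly with a low value. They report only what shows in the picture. A call takes as long as a camera call. They do not tell look-alikes from the thing itself.
- outline_of(thing, camera): "region" (400x640 bool, what is visible of it) and "uv" ([column, row] in pixels, amid what is visible of it).
The state is a dict: "clock": time; "qpos": joint angles; "qvel": joint speeds; "joint_torque": joint torques, N m; "tcp_pos": TCP position; "tool_rot": TCP orientation; "ft_force": force on the tool from outside, world axes, zero at the start; "torque": the same for the moment, N m; "opening": opening from 0.0 (shut) to 1.0 (fully open); "grasp_force": force on a finger pad.
Only numpy, scipy, OpenCV 4.12 (cv2) and the standard library are available. Lean on these libraries where they do the work, as an engineer would, in place of code of your own. Each camera call takes 0.05 s, during which the arm holds its last target. There are 200 camera calls.

## Working session

There is one attempt and no reset: what is moved stays moved. The work goes in short steps, Python scripts to look and compute and a tool call to move; the robot and the scene stay as the last step left them, time stands still between calls to the robot, and variables do not carry over. Pictures are saved under pics/ and viewed, at most 10 in all, crops included, and the job is handed in when it is done.

Besides the shell and the picture viewer there is one more tool, called after "Request:" as name(argument=value, ...), one argument or row to a line, values as JSON. jog_arm: Moves the arm, as the interface text tells. Shifts and turns lie within -1 to 1; 1 stands for 0.4 m of shift or pi/4 rad of turn. Its arguments: {"type":"object","properties":{"deltas":{"type":"array"},"squeeze":{"type":"number"}},"required":["deltas"]}

```bash
mkdir -p pics; cat > h.py <<'E'
from cell import *
import numpy as np, cv2
def cam(s):
    K=np.array([[s["fx"],0,s["cx"]],[0,s["fy"],s["cy"]],[0,0,1.]]);return K,np.array(s["distortion"],float),np.array(s["R"]),np.array(s["t"])
def px2w(s,uv,z):
    K,d,R,t=cam(s)
    n=cv2.undistortPoints(np.array(uv,float).reshape(-1,1,2),K,d).reshape(-1,2)
    D=np.c_[n,np.ones(len(n))]@R; C=-R.T@t
    return C+D*((z-C[2])/D[:,2])[:,None]
def w2px(s,X):
    K,d,R,t=cam(s)
    return cv2.projectPoints(np.array(X,float).reshape(-1,3),cv2.Rodrigues(R)[0],t,K,d)[0].reshape(-1,2)
def save(s,n,crop=None,k=1):
    im=s["color"][:,:,::-1]
    if crop: im=im[crop[1]:crop[3],crop[0]:crop[2]]
    cv2.imwrite("pics/"+n,cv2.resize(im,None,fx=k,fy=k,interpolation=cv2.INTER_CUBIC))
E
python3 - <<'E'
from h import *
np.set_printoptions(precision=3,suppress=True)
print(state())
ims={}
for c in("top","side"):
    s=snapshot(c);save(s,c+"0.png");ims[c]=s["color"]
    print(c,-s["R"].T@s["t"],s["R"][2])
    for n in ["unit","elbow_axis","selector_grip","pin_notch","tab_a_face","band","hammer","jar","ring_clamp"]:
        for o in outline_of(n,c)[:4]:
            print(n,round(o["conf"],2),np.round(o["uv"]),o["region"].sum(),px2w(s,o["uv"],0.06)[0])
E
```

```text
{'clock': 0.0, 'qpos': array([ 1.57 ,  0.359,  0.011, -0.   , -1.224, -0.288]), 'qvel': array([-0.   , -0.001,  0.002, -0.   ,  0.   ,  0.001]), 'joint_torque': array([  0.001, -58.271,  29.305,   6.997,   0.007,  -0.   ]), 'tcp_pos': array([0.192, 0.647, 0.226]), 'tool_rot': array([ 0.99 , -0.144, -0.   ,  0.001]), 'ft_force': array([ 0.064, -0.254,  0.328]), 'torque': array([0.033, 0.052, 0.021]), 'grasp_force': 0.0, 'opening': 1.0008234094619544}
top [0.308 0.04  1.108] [ 0.199  0.012 -0.98 ]
unit 0.62 [298. 209.] 5996 [0.496 0.106 0.06 ]
elbow_axis 0.56 [266. 195.] 288 [0.526 0.183 0.06 ]
selector_grip 0.73 [324. 217.] 273 [0.481 0.044 0.06 ]
pin_notch 0.92 [396. 129.] 1508 [ 0.703 -0.119  0.06 ]
pin_notch 0.86 [305. 133.] 1536 [0.681 0.099 0.06 ]
pin_notch 0.68 [451. 292.] 1791 [ 0.323 -0.249  0.06 ]
tab_a_face 0.65 [296. 210.] 5923 [0.494 0.109 0.06 ]
hammer 0.7 [392. 230.] 1178 [ 0.459 -0.114  0.06 ]
jar 0.68 [212. 173.] 372 [0.573 0.313 0.06 ]
ring_clamp 0.61 [300. 266.] 425 [0.365 0.093 0.06 ]
side [0.111 0.45  0.676] [ 0.522 -0.48  -0.705]
unit 0.59 [302. 256.] 7283 [0.477 0.139 0.06 ]
elbow_axis 0.56 [275. 249.] 427 [0.53  0.168 0.06 ]
selector_grip 0.71 [333. 220.] 350 [0.503 0.024 0.06 ]
pin_notch 0.72 [351. 299.] 896 [0.342 0.143 0.06 ]
pin_notch 0.66 [314. 159.] 1049 [ 0.687 -0.097  0.06 ]
pin_notch 0.61 [474. 208.] 1692 [ 0.307 -0.224  0.06 ]
pin_notch 0.29 [275. 251.] 459 [0.526 0.171 0.06 ]
tab_a_face 0.59 [329. 232.] 79 [0.484 0.055 0.06 ]
band 0.62 [254. 193.] 2 [0.694 0.094 0.06 ]
hammer 0.58 [398. 210.] 1064 [ 0.422 -0.101  0.06 ]
hammer 0.37 [202. 293.] 716 [0.545 0.33  0.06 ]
jar 0.6 [203. 292.] 677 [0.545 0.329 0.06 ]
jar 0.16 [398. 211.] 1177 [ 0.419 -0.098  0.06 ]
ring_clamp 0.79 [353. 300.] 873 [0.338 0.142 0.06 ]
```

View pics/top0.png

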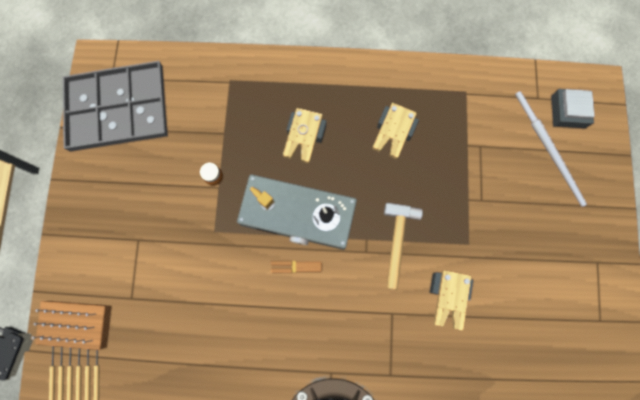

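View pics/side0.png

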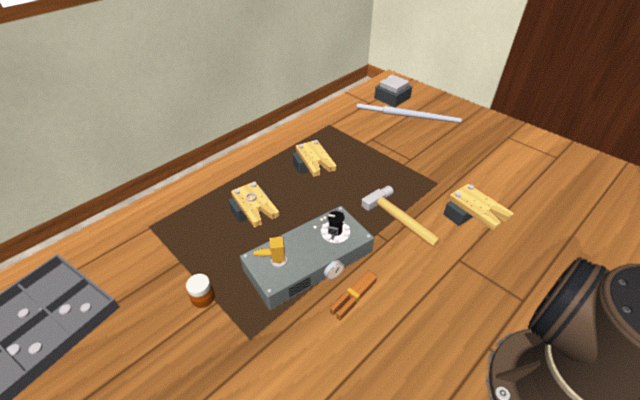

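Three pins show in the top picture: (305,133), (396,129) and (453,300). The one at (305,133) has the largest y, so it is the farthest left. It also carries the band and lies near the elbow. I'll check it in an enlarged crop.

```bash
python3 - <<'E'
from h import *
np.set_printoptions(precision=4,suppress=True)
s=snapshot("top");t=s["color"][95:255,225:365,::-1]
q=snapshot("side");u=q["color"][165:315,215:385,::-1]
a=cv2.resize(t,(490,560),interpolation=cv2.INTER_CUBIC)
cv2.imwrite("pics/c1.png",a)
cv2.imwrite("pics/c2.png",cv2.resize(u,None,fx=4,fy=4,interpolation=cv2.INTER_CUBIC))
E
```

```text
(no output)
```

View pics/c1.png

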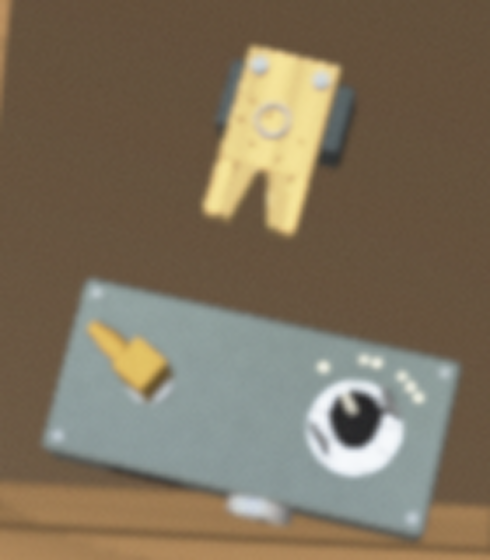

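View pics/c2.png

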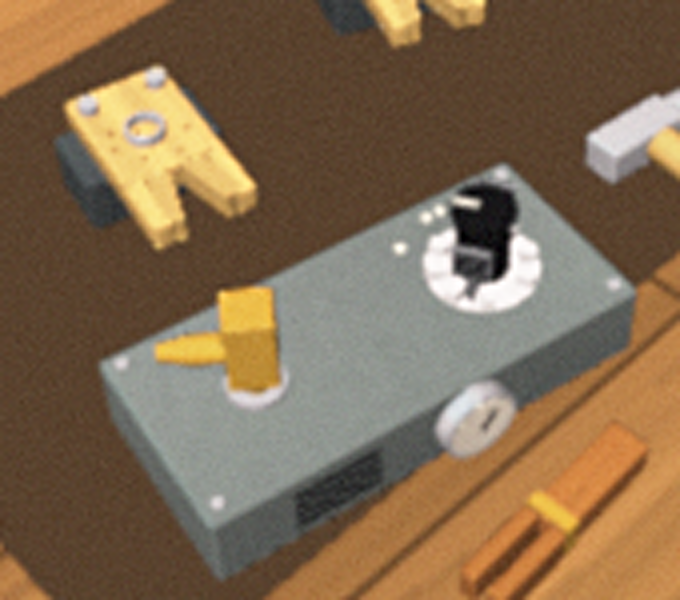

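The crop confirms the left pin: the band lies on the board and the V is open towards the unit, with its bottom at crop (258,172). The elbow block's top is at (141,363) with the outlet tip at (92,326). The knob is at (355,412), pointing at the one-pip mark.

```bash
cat >> h.py <<'E'
T=lambda a:(np.array(a,float)+.5)/3.5-.5+[225,95]
S=lambda a:(np.array(a,float)+.5)/4-.5+[215,165]
E
python3 - <<'E'
from h import *
from scipy.optimize import least_squares
np.set_printoptions(precision=4,suppress=True)
t=snapshot("top");s=snapshot("side")
for n,a,b,z in [("block",(140,363),(247,306),.115),("tip",(92,326),(158,352),.087),("notch",(258,172),(177,178),.058),("cap",(355,412),(485,200),.102)]:
    print(n,px2w(t,T(a),z),px2w(s,S(b),z))
ct=T([(90,280),(459,364),(420,537),(42,450)]);cs=S([(103,365),(502,165),(635,290),(218,520)])
def P(p,l):
    c,si=np.cos(p[2]),np.sin(p[2]);l=np.array(l,float)
    return np.c_[p[0]+c*l[:,0]-si*l[:,1],p[1]+si*l[:,0]+c*l[:,1],l[:,2]]
L=[(.06,.13,.055),(.06,-.13,.055),(-.06,-.13,.055),(-.06,.13,.055)]
for cams in [[(t,ct)],[(s,cs)],[(t,ct),(s,cs)]]:
    r=least_squares(lambda p:np.concatenate([(w2px(c,P(p,L))-u).ravel() for c,u in cams]),[.49,.1,-.05])
    print(r.x,np.abs(r.fun).max(),P(r.x,[(0,.07,.115),(0,-.07,.102)]))
E
```

```text
block [[0.5064 0.1768 0.115 ]] [[0.5051 0.1784 0.115 ]]
tip [[0.5349 0.2137 0.087 ]] [[0.5329 0.2143 0.087 ]]
notch [[0.6545 0.1141 0.058 ]] [[0.6456 0.118  0.058 ]]
cap [[0.4842 0.04   0.102 ]] [[0.4823 0.0383 0.102 ]]
[ 0.4926  0.1087 -0.1792] 1.1504263774478716 [[0.5051 0.1776 0.115 ]
 [0.4802 0.0398 0.102 ]]
[ 0.4918  0.1092 -0.1689] 2.5301463236019117 [[0.5035 0.1782 0.115 ]
 [0.48   0.0402 0.102 ]]
[ 0.4922  0.1089 -0.174 ] 2.3357019724437578 [[0.5043 0.1779 0.115 ]
 [0.4801 0.04   0.102 ]]
```

```bash
cat >> h.py <<'E'
from scipy.spatial.transform import Rotation as Ro
def go(p,psi):
    "deltas to reach TCP p with tool x at world angle psi (rad), pointing down"
    st=state();R0=Ro.from_quat(st["tool_rot"])
    Rt=Ro.from_matrix(np.array([[np.cos(psi),np.sin(psi),0],[np.sin(psi),-np.cos(psi),0],[0,0,-1]]))
    d=R0.inv().apply(np.array(p)-st["tcp_pos"])/.4;r=(R0.inv()*Rt).as_rotvec()/(np.pi/4)
    print("delta",np.round(d,4),np.round(r,3),"q",st["qpos"].round(2),"tcp",st["tcp_pos"].round(4),"psi",R0.as_matrix()[:,0].round(3),"clk",st["clock"],"f",st["ft_force"].round(1),st["torque"].round(2),"op",st["opening"]*88,st["grasp_force"])
E
python3 - <<'E'
from h import *
t=snapshot("top");s=snapshot("side")
for a,b in [((323,367),(400,248)),((371,360),(433,213)),((405,383),None)]:
    w=px2w(t,T(a),.055)[0];d=w-[.481,.0397,.055];print(w.round(4),np.arctan2(d[1],d[0]))
    if b is not None:
        w=px2w(s,S(b),.055)[0];d=w-[.481,.0397,.055];print(" s",w.round(4),np.arctan2(d[1],d[0]))
go([.35,.41,.2],.2); go([.505,.1778,.2],.908)
E
```

```text
[0.5217 0.0628 0.055 ] 0.5157911885121375
 s [0.5202 0.0635 0.055 ] 0.5460278922962596
[0.528 0.031 0.055] -0.18198946044382638
 s [0.5261 0.0323 0.055 ] -0.16333325868258478
[0.5136 0.0077 0.055 ] -0.7761475250383061
delta [0.5468 0.4557 0.0664] [-0.    -0.    -0.622] q [ 1.57  0.36  0.01  0.   -1.22 -0.29] tcp [0.1923 0.647  0.2266] psi [ 0.959 -0.285 -0.   ] clk 1.3 f [ 0.1  0.1 -0.5] [ 0.01 -0.05  0.01] op 88.38774243228285 0.0
delta [1.0836 0.9018 0.0664] [-0.    -0.    -1.524] q [ 1.57  0.36  0.01  0.   -1.22 -0.29] tcp [0.1923 0.647  0.2266] psi [ 0.959 -0.285 -0.   ] clk 1.3 f [ 0.1  0.1 -0.5] [ 0.01 -0.05  0.01] op 88.38774243228285 0.0
```

Request:
jog_arm(
  deltas=[
    [0.547, 0.456, 0.0664, 0, 0, -0.622, -1],
    [0.547, 0.456, 0.0664, 0, 0, -0.622, -1],
    [0.547, 0.456, 0.0664, 0, 0, -0.622, -1],
    [0.547, 0.456, 0.0664, 0, 0, -0.622, -1],
    [0.547, 0.456, 0.0664, 0, 0, -0.622, -1],
  ],
  squeeze=30,
)

```text
clock: 1.92
tcp_pos: [0.351, 0.4074, 0.2001]
tool_rot: [0.995, 0.099, 0.0, -0.0]
ft_force: [1.3, 0.7, -0.3]
opening: 1.0
grasp_force: 0.0
```

```bash
python3 -c "
from h import *
go([.505,.1778,.16],.908)"
```

```text
delta [0.2641 0.6386 0.1003] [-0.    -0.    -0.903] q [ 1.22  0.15 -0.33 -0.   -1.09  0.55] tcp [0.351  0.4074 0.2001] psi [0.98  0.197 0.   ] clk 1.925 f [ 1.3  0.7 -0.3] [ 0.02 -0.04 -0.01] op 87.97660901143395 0.0
```

Request:
jog_arm(
  deltas=[
    [0.264, 0.639, 0.1, 0, 0, -0.903, -1],
    [0.264, 0.639, 0.1, 0, 0, -0.903, -1],
    [0.264, 0.639, 0.1, 0, 0, -0.903, -1],
    [0.264, 0.639, 0.1, 0, 0, -0.903, -1],
    [0.264, 0.639, 0.1, 0, 0, -0.903, -1],
  ],
)

```text
clock: 2.55
tcp_pos: [0.5052, 0.1787, 0.1601]
tool_rot: [0.898, 0.44, 0.0, -0.0]
ft_force: [0.2, 1.4, 0.0]
opening: 0.998
grasp_force: 0.0
```

```bash
python3 -c "
from h import *
s=snapshot('top');q=snapshot('side')
save(q,'g1.png',(215,165,385,315),4)
go([.505,.1778,.082],.908)"
```

```text
delta [ 0.0022 -0.0027  0.1927] [-0.     0.002 -0.003] q [ 0.7   0.19 -0.39  0.   -1.    1.77] tcp [0.5054 0.1766 0.1591] psi [ 0.617  0.787 -0.002] clk 2.65 f [-0.3  1.1 -0.6] [-0.1   0.01 -0.02] op 88.0038119224598 0.0
```

View pics/g1.png

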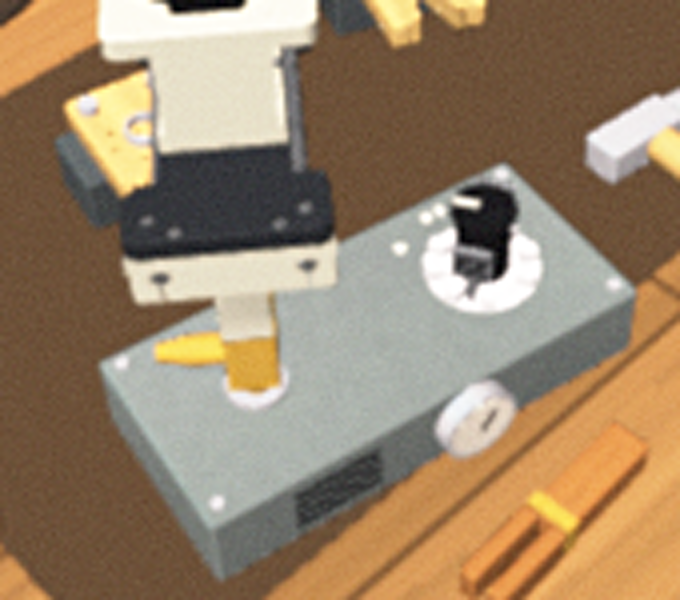

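The fingers straddle the elbow block, one each side of the outlet. Next I descend and grip gently.

Request:
jog_arm(
  deltas=[
    [0, 0, 0.1, 0, 0, 0, -1],
    [0, 0, 0.193, 0, 0, 0, -1],
    [0, 0, 0.193, 0, 0, 0, -1],
    [0, 0, 0.193, 0, 0, 0, 0.2],
    [0, 0, 0.193, 0, 0, 0, 0.3],
  ],
  squeeze=12,
)

```text
clock: 3.28
tcp_pos: [0.5052, 0.1812, 0.0845]
tool_rot: [0.898, 0.439, 0.001, -0.0]
ft_force: [-0.0, 0.7, 0.6]
opening: 0.835
grasp_force: 0.0
```

Request:
jog_arm(
  deltas=[
    [0, 0, 0, 0, 0, 0, 0.6],
    [0, 0, 0, 0, 0, 0, 1],
    [0, 0, 0, 0, 0, 0, 1],
    [0, 0, 0, 0, 0, 0, 1],
  ],
)

```text
clock: 3.78
tcp_pos: [0.5043, 0.1803, 0.0828]
tool_rot: [0.898, 0.439, 0.0, 0.0]
ft_force: [-1.1, -0.0, -0.3]
opening: 0.382
grasp_force: 0.5
```

```bash
python3 -c "
from h import *
go([.505,.1778,.082],-.405)"
```

```text
delta [-0.0037  0.0052  0.0021] [ 0.    -0.     1.673] q [ 0.71  0.27 -0.48  0.   -0.82  1.77] tcp [0.5043 0.1803 0.0828] psi [ 0.615  0.789 -0.   ] clk 3.775 f [-1.1 -0.  -0.3] [-0.11 -0.09  0.04] op 33.623627861230915 0.4696555808186531
```

Request:
jog_arm(
  deltas=[
    [0, 0, 0, 0, 0, 0, 1],
    [0, 0, 0, 0, 0, 0, 1],
    [0, 0, 0, 0, 0, 0, 1],
  ],
)

```text
clock: 4.15
tcp_pos: [0.5068, 0.1783, 0.0829]
tool_rot: [0.898, 0.439, 0.001, 0.002]
ft_force: [18.2, -13.9, -7.5]
opening: 0.296
grasp_force: 12.0
```

```bash
python3 -c "
from h import *
go([.505,.1778,.082],-.405)"
```

```text
delta [-0.0038 -0.0029  0.0023] [ 0.004 -0.003  1.673] q [ 0.71  0.27 -0.48  0.01 -0.81  1.77] tcp [0.5068 0.1783 0.0829] psi [ 0.614  0.789 -0.   ] clk 4.15 f [ 18.2 -13.9  -7.5] [-5.14 -6.42 -0.1 ] op 26.083634667519505 11.99687990359962
```

Request:
jog_arm(
  deltas=[
    [0, 0.006, 0, 0, 0, 0, 1],
    [0, 0.006, 0, 0, 0, 0, 1],
  ],
)

```text
clock: 4.4
tcp_pos: [0.507, 0.1782, 0.0828]
tool_rot: [0.899, 0.439, 0.0, 0.001]
ft_force: [6.5, -6.3, -2.5]
opening: 0.297
grasp_force: 12.0
```

Request:
jog_arm(
  deltas=[
    [0, 0.004, 0, 0, 0, 0, 1],
    [0, 0.004, 0, 0, 0, 0, 1],
    [0, 0.004, 0, 0, 0, 0.2, 1],
    [0, 0.004, 0, 0, 0, 0.4, 1],
    [0, 0.004, 0, 0, 0, 0.5, 1],
  ],
  squeeze=25,
)

```text
clock: 5.03
tcp_pos: [0.5073, 0.1778, 0.0829]
tool_rot: [0.967, 0.254, -0.0, 0.0]
ft_force: [1.1, -0.7, 2.6]
opening: 0.296
grasp_force: 25.0
```

```bash
python3 -c "
from h import *
go([.507,.178,.082],-.405)"
```

```text
delta [-0.0005 -0.0008  0.0021] [0.    0.    1.169] q [ 0.7   0.28 -0.48  0.   -0.82  1.38] tcp [0.5073 0.1778 0.0829] psi [ 0.871  0.491 -0.   ] clk 5.025 f [ 1.1 -0.7  2.6] [-0.43 -0.03  0.17] op 26.01518989051202 24.991761445999146
```

Request:
jog_arm(
  deltas=[
    [0, 0, 0, 0, 0, 0.2, 1],
    [0, 0, 0, 0, 0, 0.4, 1],
    [0, 0, 0, 0, 0, 0.6, 1],
    [0, 0, 0, 0, 0, 0.8, 1],
    [0, 0, 0, 0, 0, 0.8, 1],
  ],
)

```text
clock: 5.65
tcp_pos: [0.5074, 0.1773, 0.0828]
tool_rot: [0.998, -0.055, -0.0, 0.0]
ft_force: [1.7, -5.1, 1.7]
opening: 0.292
grasp_force: 25.0
```

Request:
jog_arm(
  deltas=[
    [0, 0, 0, 0, 0, 0.18, 1],
    [0, 0, 0, 0, 0, 0.37, 1],
    [0, 0, 0, 0, 0, 0.37, 1],
  ],
)

```text
clock: 6.02
tcp_pos: [0.5073, 0.1771, 0.0829]
tool_rot: [0.98, -0.199, -0.0, 0.001]
ft_force: [1.4, -6.2, 2.0]
opening: 0.292
grasp_force: 25.0
```

```bash
python3 -c "
from h import *
go([.507,.178,.16],-.407)"
```

```text
delta [-0.0016 -0.0015 -0.1929] [ 0.001 -0.     0.008] q [ 0.7   0.28 -0.48  0.   -0.82  0.47] tcp [0.5073 0.1771 0.0829] psi [ 0.921 -0.39   0.   ] clk 6.025 f [ 1.4 -6.2  2. ] [-1.94 -0.73 -0.08] op 25.698747941714828 24.996861219406128
```

Angle reached with low forces. Next I open, rise, move aside and look.

Request:
jog_arm(
  deltas=[
    [0, 0.002, 0, 0, 0, 0.01, 1],
    [0, 0.002, 0, 0, 0, 0.01, 0.2],
    [0, 0.002, 0, 0, 0, 0.01, -0.2],
    [0, 0.002, 0, 0, 0, 0.01, -0.5],
    [0, 0.002, 0, 0, 0, 0.01, -1],
  ],
)

```text
clock: 6.65
tcp_pos: [0.507, 0.1772, 0.0828]
tool_rot: [0.979, -0.204, -0.0, -0.0]
ft_force: [1.2, -0.4, -0.1]
opening: 0.68
grasp_force: 0.0
```

Request:
jog_arm(
  deltas=[
    [0, 0, 0, 0, 0, 0, -1],
    [0, 0, -0.05, 0, 0, 0, -1],
    [0, 0, -0.18, 0, 0, 0, -1],
    [0, 0, -0.3, 0, 0, 0, -1],
    [-0.1, 0.2, -0.3, 0, 0, 0, -1],
  ],
)

```text
clock: 7.28
tcp_pos: [0.463, 0.1396, 0.2066]
tool_rot: [0.979, -0.203, 0.003, -0.002]
ft_force: [-0.3, 0.1, -0.1]
opening: 1.0
grasp_force: 0.0
```

```bash
python3 -c "
from h import *
go([.36,-.21,.2],.526)"
```

```text
delta [0.1114 0.9045 0.0114] [-0.004 -0.01  -1.191] q [ 0.7   0.05 -0.43  0.   -1.08  0.46] tcp [0.463  0.1396 0.2066] psi [ 0.917 -0.398  0.005] clk 7.275 f [-0.3  0.1 -0.1] [-0.06  0.25 -0.04] op 88.02325155718329 0.0
```

Request:
jog_arm(
  deltas=[
    [0.1, 0.9, 0, 0, 0, -0.9, -1],
    [0.1, 0.9, 0, 0, 0, -0.9, -1],
    [0.1, 0.9, 0, 0, 0, -0.9, -1],
    [0.1, 0.9, 0, 0, 0, -0.9, -1],
    [0.1, 0.9, 0, 0, 0, -0.9, -1],
  ],
)

```text
clock: 7.9
tcp_pos: [0.3724, -0.1449, 0.2033]
tool_rot: [0.989, 0.15, 0.001, 0.0]
ft_force: [1.0, -0.3, 0.3]
opening: 0.999
grasp_force: 0.0
```

```bash
python3 -c "
from h import *
s=snapshot('top');q=snapshot('side')
save(s,'g2.png',(225,95,365,255),3.5)
im=q['color'][165:265,215:345,::-1]
cv2.imwrite('pics/g3.png',cv2.resize(im,None,fx=6,fy=6,interpolation=cv2.INTER_CUBIC))
go([.481,.0405,.15],.526)"
```

```text
delta [ 0.3999 -0.3716  0.1318] [-0.     0.001 -0.3  ] q [ 0.12 -0.1  -0.59  0.   -1.09  1.74] tcp [ 0.3704 -0.1478  0.2028] psi [ 0.958  0.287 -0.001] clk 8.0 f [0.1 1.1 0.1] [ 0.06 -0.11 -0.01] op 87.8125362073389 0.0
```

View pics/g2.png

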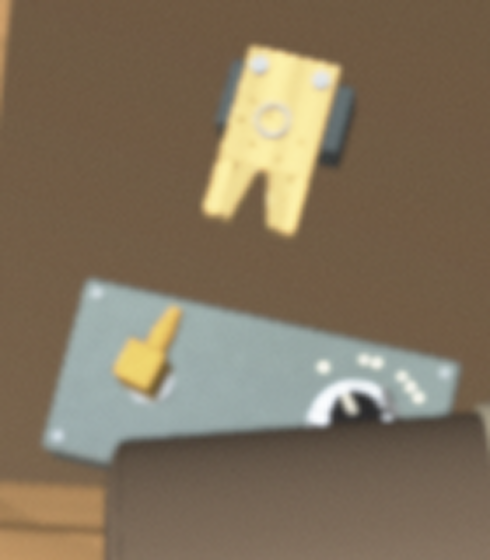

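View pics/g3.png

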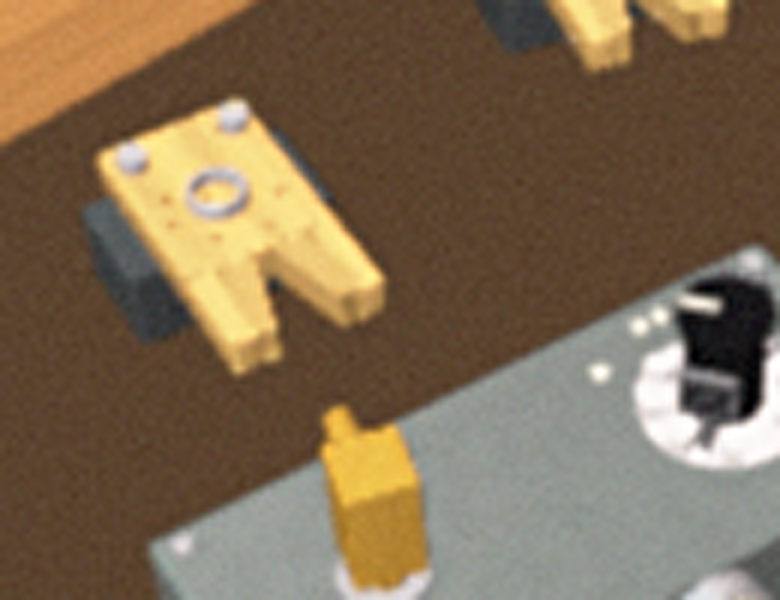

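Outlet tip is at top crop (174,310), pointing at the notch (260,171). In the side crop the tip is at (337,412) and the notch at (268,255). I'll check the angle numerically.

```bash
python3 - <<'E'
from h import *
t=snapshot("top");s=snapshot("side")
S6=lambda a:(np.array(a,float)+.5)/6-.5+[215,165]
for nm,c,F,tip,blk,no in[("top",t,T,(174,310),(140,363),(260,171)),("side",s,S6,(337,412),(375,463),(268,252))]:
    a,b,n=[px2w(c,F(p),z)[0] for p,z in((tip,.087),(blk,.115),(no,.058))]
    g=lambda d:round(float(np.arctan2(d[1],d[0])),3)
    print(nm,a,b,n,g(a-b),g(n-b),np.hypot(*(a-b)[:2]))
    X=np.array([.507,.178,.087]);
    for ps in(-.3,-.41,-.5): print(w2px(c,X+.046*np.array([np.cos(ps),np.sin(ps),0])),F(tip))
E
```

```text
top [0.54824512 0.16105081 0.087     ] [0.50638841 0.17675086 0.115     ] [0.65527072 0.11275062 0.058     ] -0.359 -0.406 0.04470431943447253
[[272.97687634 181.99462392]] [274.35714286 183.21428571]
[[274.99181289 182.84190679]] [274.35714286 183.21428571]
[[276.55937199 183.69451195]] [274.35714286 183.21428571]
side [0.54882213 0.15946042 0.087     ] [0.50299338 0.17839108 0.115     ] [0.65143969 0.11225045 0.058     ] -0.392 -0.419 0.04958472140861537
[[268.20025232 233.98181296]] [270.75 233.25]
[[270.55808471 233.20673865]] [270.75 233.25]
[[272.53916183 232.71694021]] [270.75 233.25]
```

Request:
jog_arm(
  deltas=[
    [0.404, -0.369, 0.06, 0, 0, -0.3, -1],
    [0.404, -0.369, 0.06, 0, 0, -0.3, -1],
    [0.404, -0.369, 0.132, 0, 0, -0.3, -1],
    [0.404, -0.369, 0.132, 0, 0, -0.3, -1],
    [0.404, -0.369, 0.132, 0, 0, -0.3, -1],
  ],
  squeeze=5,
)

```text
clock: 8.72
tcp_pos: [0.4848, 0.0482, 0.1484]
tool_rot: [0.964, 0.265, -0.001, 0.0]
ft_force: [-0.2, -0.2, -0.2]
opening: 0.996
grasp_force: 0.0
```

```bash
python3 -c "
from h import *
q=snapshot('side')
im=q['color'][165:265,265:395,::-1]
cv2.imwrite('pics/g4.png',cv2.resize(im,None,fx=6,fy=6,interpolation=cv2.INTER_CUBIC))
go([.483,.040,.067],.526)"
```

```text
delta [-0.0112  0.0134  0.2052] [-0.     0.003  0.012] q [ 0.5   0.12 -0.5  -0.   -0.95  1.6 ] tcp [0.4843 0.047  0.1491] psi [ 0.86   0.511 -0.002] clk 8.775 f [-0.  -0.2 -0.2] [-0.13 -0.03 -0.03] op 88.07500924501726 0.0
```

View pics/g4.png

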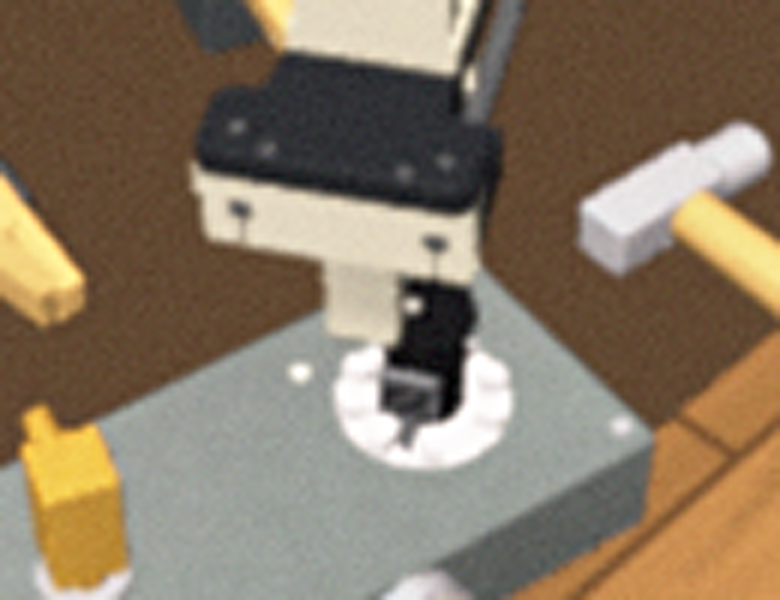

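The fingers stand on either side of the knob but 7 mm off in y, so I correct before going down.

Request:
jog_arm(
  deltas=[
    [-0.011, 0.0134, 0, 0, 0, 0.01, -1],
    [-0.011, 0.0134, 0, 0, 0, 0.01, -1],
    [-0.011, 0.0134, 0.06, 0, 0, 0.01, -1],
  ],
)

```text
clock: 9.15
tcp_pos: [0.4847, 0.0378, 0.128]
tool_rot: [0.966, 0.259, 0.003, -0.0]
ft_force: [0.3, 0.4, -1.2]
opening: 0.997
grasp_force: 0.0
```

```bash
python3 -c "
from h import *
import time
go([.483,.040,.067],.526)
snapshot('side')
go([.483,.040,.067],.526)"
```

```text
delta [-0.0017 -0.0071  0.1524] [ 0.001 -0.007 -0.004] q [ 0.48  0.14 -0.54  0.   -0.89  1.61] tcp [0.4847 0.0378 0.128 ] psi [0.866 0.5   0.005] clk 9.15 f [ 0.3  0.4 -1.2] [-0.05 -0.01 -0.03] op 87.70083931666406 0.0
delta [ 0.0059 -0.0053  0.1424] [-0.001  0.001 -0.005] q [ 0.48  0.14 -0.54 -0.   -0.89  1.61] tcp [0.4821 0.037  0.124 ] psi [ 0.867  0.499 -0.001] clk 9.2 f [-2.5  0.4 -3.7] [-0.21  0.35  0.03] op 88.02794185254511 0.0
```

Request:
jog_arm(
  deltas=[
    [0.004, -0.005, 0.08, 0, 0, 0, -1],
    [0.004, -0.005, 0.138, 0, 0, 0, -1],
    [0.004, -0.005, 0.138, 0, 0, 0, -0.4],
    [0.004, -0.005, 0.138, 0, 0, 0, -0.4],
  ],
)

```text
clock: 9.7
tcp_pos: [0.4843, 0.0403, 0.072]
tool_rot: [0.966, 0.259, 0.001, -0.0]
ft_force: [-0.1, -0.1, -0.2]
opening: 0.835
grasp_force: 0.0
```

```bash
python3 -c "
from h import *
snapshot('side')
go([.483,.040,.067],.526)"
```

```text
delta [-0.0039 -0.0008  0.0129] [ 0.    -0.002 -0.003] q [ 0.49  0.21 -0.6   0.   -0.76  1.61] tcp [0.4845 0.0405 0.0722] psi [0.866 0.5   0.002] clk 9.75 f [ 0.3  0.3 -0.1] [-0.02 -0.07 -0.03] op 69.12698471163144 0.0
```

Request:
jog_arm(
  deltas=[
    [-0.003, 0, 0.01, 0, 0, 0, -0.35],
    [-0.003, 0, 0.01, 0, 0, 0, 0.1],
    [-0.003, 0, 0.01, 0, 0, 0, 0.5],
    [-0.003, 0, 0.01, 0, 0, 0, 0.5],
    [-0.003, 0, 0.01, 0, 0, 0, 0.5],
  ],
  squeeze=10,
)

```text
clock: 10.38
tcp_pos: [0.4825, 0.04, 0.0671]
tool_rot: [0.966, 0.259, -0.0, -0.0]
ft_force: [-3.7, 2.6, 4.3]
opening: 0.453
grasp_force: 10.0
```

Request:
jog_arm(
  deltas=[
    [0, 0, 0, 0, 0, 0, 0.5],
    [0, 0, 0, 0, 0, 0, 0.5],
  ],
)

```text
clock: 10.62
tcp_pos: [0.4824, 0.04, 0.0671]
tool_rot: [0.966, 0.259, -0.0, -0.0]
ft_force: [-3.2, 2.3, 5.1]
opening: 0.454
grasp_force: 10.0
```

Request:
jog_arm(
  deltas=[
    [0, -0.001, 0, 0, 0, 0.2, 0.5],
    [0, -0.001, 0, 0, 0, 0.4, 0.5],
    [0, -0.001, 0, 0, 0, 0.6, 0.5],
    [0, -0.001, 0, 0, 0, 0.8, 0.5],
    [0, -0.001, 0, 0, 0, 0.89, 0.5],
  ],
  squeeze=14,
)

```text
clock: 11.25
tcp_pos: [0.4826, 0.0395, 0.0671]
tool_rot: [0.996, -0.089, 0.0, 0.001]
ft_force: [1.4, -5.0, 3.2]
opening: 0.449
grasp_force: 14.0
```

Request:
jog_arm(
  deltas=[
    [0, 0, 0, 0, 0, 0, 0.5],
    [0, 0, 0, 0, 0, 0, 0.5],
  ],
)

```text
clock: 11.5
tcp_pos: [0.4826, 0.0395, 0.0671]
tool_rot: [0.996, -0.087, 0.0, 0.001]
ft_force: [1.3, -5.4, 4.3]
opening: 0.448
grasp_force: 14.0
```

```bash
python3 -c "
from h import *
go([.483,.040,.067],-.174)"
```

```text
delta [ 0.0007 -0.0015  0.0003] [ 0.001 -0.     0.001] q [ 0.49  0.22 -0.61  0.   -0.74  0.91] tcp [0.4826 0.0395 0.0671] psi [ 0.985 -0.173  0.   ] clk 11.5 f [ 1.3 -5.4  4.3] [-2.07 -0.27  0.11] op 39.43298339403026 13.992698192596436
```

Request:
jog_arm(
  deltas=[
    [0, 0.002, 0, 0, 0, 0, 0.5],
    [0, 0.002, 0, 0, 0, 0, 0],
    [0, 0.002, 0, 0, 0, 0, -0.4],
    [0, 0.002, 0, 0, 0, 0, -0.6],
    [0, 0.002, 0, 0, 0, 0, -0.8],
  ],
)

```text
clock: 12.12
tcp_pos: [0.4819, 0.0393, 0.0665]
tool_rot: [0.996, -0.087, -0.0, 0.0]
ft_force: [-0.6, -0.5, -0.9]
opening: 0.778
grasp_force: 0.0
```

Request:
jog_arm(
  deltas=[
    [0, 0, 0, 0, 0, 0, -0.8],
    [0, 0, -0.06, 0, 0, 0, -0.8],
    [0, 0, -0.18, 0, 0, 0, -0.8],
    [0, 0, -0.3, 0, 0, 0, -0.8],
    [0, 0.1, -0.32, 0, 0, 0, -0.8],
  ],
)

```text
clock: 12.75
tcp_pos: [0.4776, 0.0013, 0.1983]
tool_rot: [0.996, -0.086, 0.003, -0.001]
ft_force: [0.1, 0.1, -1.1]
opening: 0.903
grasp_force: 0.0
```

Request:
jog_arm(
  deltas=[
    [0, 0.8, 0, 0, 0, 0, -0.8],
    [0, 0.8, 0, 0, 0, 0, -0.8],
    [0, 0.8, 0, 0, 0, 0, -0.8],
    [0, 0.8, 0, 0, 0, 0, -0.8],
    [0, 0.8, 0, 0, 0, 0, -0.8],
  ],
)

```text
clock: 13.38
tcp_pos: [0.4203, -0.3096, 0.1949]
tool_rot: [0.996, -0.087, 0.0, -0.0]
ft_force: [1.2, 0.6, -0.2]
opening: 0.901
grasp_force: 0.0
```

```bash
python3 -c "
from h import *
t=snapshot('top');q=snapshot('side')
a=cv2.resize(t['color'][135:255,225:365,::-1],None,fx=4,fy=4,interpolation=cv2.INTER_CUBIC)
b=cv2.resize(q['color'][165:265,215:395,::-1],None,fx=4.4,fy=4.4,interpolation=cv2.INTER_CUBIC)
cv2.imwrite('pics/g5.png',b);cv2.imwrite('pics/g6.png',a)
go([.483,.040,.067],-.174)"
```

```text
delta [-8.000e-04 -8.953e-01  3.176e-01] [ 0.001  0.002 -0.009] q [-0.26  0.13 -0.37  0.   -1.07  1.65] tcp [ 0.4191 -0.3123  0.1942] psi [ 0.984 -0.18  -0.001] clk 13.475 f [-1.   0.5  0.1] [0.12 0.06 0.  ] op 79.68668201008836 0.0
```

View pics/g5.png

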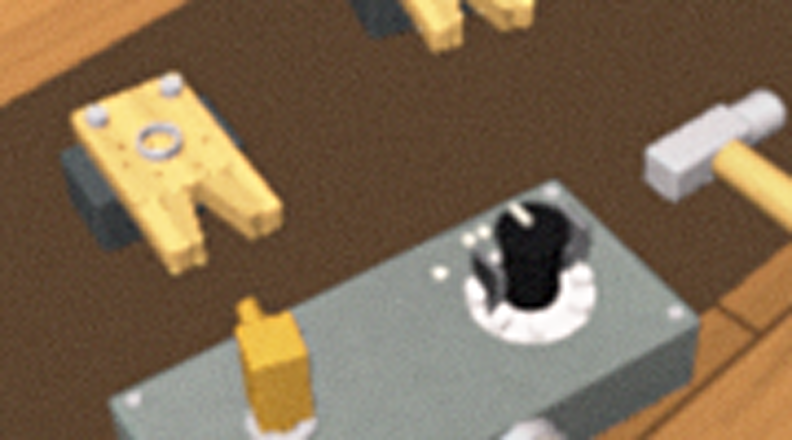

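Both tabs look sprung out, and the pointer has turned. A last check from the top:

```bash
python3 - <<'E'
from h import *
s=snapshot("side")
f=lambda a:(np.array(a,float)+.5)/4.4-.5+[215,165]
a,b=px2w(s,f((512,206)),.102)[0],px2w(s,f((531,223)),.102)[0]
print(a,b,np.arctan2(*(a-b)[1::-1]))
c=np.array([.4815,.0395,.102])
for ps in(.1,-.07,-.174,-.27,-.45): print(ps,[(w2px(s,c+r*np.array([np.cos(ps),np.sin(ps),0]))[0]-[215,165])*4.4 for r in(.004,.017)])
E
```

```text
[0.49586368 0.03886586 0.102     ] [0.48182244 0.04056812 0.102     ] -0.12064406635677836
0.1 [array([524.64549809, 216.59526218]), array([502.99734182, 204.04712783])]
-0.07 [array([525.63074535, 215.85283187]), array([507.18486121, 200.94207502])]
-0.174 [array([526.31651257, 215.46350336]), array([510.08787256, 199.31690933])]
-0.27 [array([526.99781784, 215.15228415]), array([512.96543622, 198.01924416])]
-0.45 [array([528.37778156, 214.70306181]), array([518.78002478, 196.14812602])]
```

View pics/g6.png

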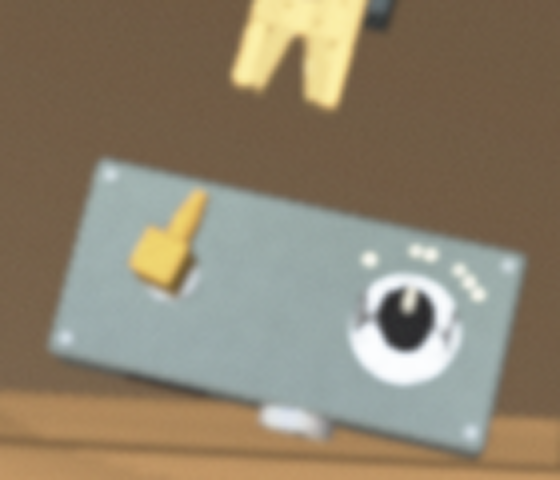

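The pointer is at -0.12 rad (two-pip stop at -0.17, within its play). The tabs span about 52 mm, so both are out, and the outlet is aimed at the notch.

```bash
python3 -c "
from cell import *
print(hand_in())"
```

```text
the job is handed in; nothing more can be done
None
```

The job is handed in: the elbow outlet points at the left pin's notch to within about 0.05 rad by camera, and the selector sits at the two-pip stop with both tabs out; I did not knowingly touch any bystander, and about 13.5 s of the 48 s were used.

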